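# Index the receiver slide one hole on and hold the lock pin home

### The job

The blue sliding section that carries the small receiver beaker has to go one hole further along its aluminium rail, towards the rail's red end. First lift the capped vial that stands in its way off the rail and stand it upright, wholly on the round black coaster, and let go of it. Then pull the section's black spring knob up to free the lock pin, slide the section to the very next hole and no further, let the pin drop fully home in that hole, and finish while still gripping the knob with the pin home: do not let go of it at the end. Do not tip the vial over, and leave the marker and the timer alone.

Things in the scene. Friction and masses are not known exactly. Their poses are not given: they have to be found in the camera images.
- rail: Aluminium square-tube index rail, 220 x 36 mm, fixed on the worktop, its flat top 42 mm above it. Origin on the worktop under the rail's middle; x along the rail towards its red end cap (the other is black), z up. Four holes 10 mm wide in the top at x = -82.5, -27.5, +27.5, +82.5 mm. At the start the section is locked at -27.5 mm; the next hole is at +27.5 mm.
- next_hole (a point): Mouth of the hole that the pin must go into, on the rail's top face (42 mm above the worktop) at rail x = +27.5 mm.
- section (a joint): Position (m) of the blue sliding section along the rail: 0 at the starting hole, grows towards the red end, 0.055 at the next hole (stops at -0.050 and 0.090). It slides with about 1.5 N of friction, only while the pin is out of the hole.
- lock_pin (a joint): Lift (m) of the lock plunger in the middle of the section: 0 = pin fully home, 8 mm deep in a hole; above 0.008 it is clear of the rail; 0.016 = upper stop. A spring pushes it down, 3.2 N at 0, 6.4 N at the stop. Let down between holes, the 8 mm pin rides on the rail's top and drops in when it comes over a hole (1 mm play each way).
- knob (a point): Middle of the plunger's black round knob: 26 mm in diameter, 27 mm tall with a vertical axis, this point 86 mm above the worktop when the pin is home (knob from 72 to 99 mm). Below it is a brass collar 18 mm in diameter, from 57 to 70 mm. The knob is on the section's and the rail's centre line, moves with the section, and rises with the pin.
- vial: Translucent sample vial with black screw cap, 21 mm in diameter, 57 mm tall, about 30 g, standing upright on the rail's top between the section and the red end. Origin at the centre of its underside, z up along its axis. The evaporator's fixed glassware overhangs behind and right of the rail from about 0.43 m up: lift no more than about 0.1 m there.
- coaster: Round black rubber coaster, 68 mm in diameter, 3 mm thick, fixed on the worktop nearer the robot. Origin at the centre of its underside.
- marker: Red and white marker pen, 17 x 135 x 16 mm, lying along the front edge of the worktop to the right of the coaster; leave it alone.
- timer: White and blue lab timer, 70 x 64 x 16 mm, lying flat on the far side of the rail; leave it alone.
- section_mid (a point): Centre of the flat top of the blue sliding section, 50 mm above the worktop. The sleeve is 60 mm long, 50 mm wide; on the rail's +y side it carries a tray with a small glass beaker (47 mm wide) fixed to it, its centre 66 mm from the rail's axis, its rim 77 mm above the worktop.

How it is judged:
On the way, in this order (a step that is already met when the one before it is completed fails the run):
1. the vial stands upright on the coaster, released, with the section still locked in its first hole (horizontal distance between vial and coaster below 0.026 m and height (world z) of vial below 0.007 m and angle between vial's own z axis and vertical below 0.15 rad and contact force between the fingers and vial below 0.05 N and value of joint section below 0.004 m), for 0.2 s.
2. the gripped knob is pulled up and the pin is clear of the first hole (value of joint lock_pin above 0.008 m and contact force between the fingers and lock_pin above 1 N and value of joint section below 0.02 m), for 0.1 s.
3. the section is at the next hole with the pin home (value of joint section between 0.052 and 0.058 m and value of joint lock_pin below 0.0025 m), for 0.2 s.
At the end, for the whole second after the job is handed in: The section stands at the next hole (within 3 mm of 55 mm travel) with the pin home (lift under 2.5 mm) and the fingers still gripping the knob (over 1 N); the vial stands upright (within 0.15 rad) and at rest on the coaster, its centre within 26 mm of the coaster's centre (all of step 3 and contact force between the fingers and lock_pin above 1 N and horizontal distance between vial and coaster below 0.026 m and height (world z) of vial below 0.007 m and angle between vial's own z axis and vertical below 0.15 rad and linear speed of vial below 0.02 m/s); the arm keeps its last pose, push and grip.
It fails at once if the vial is tipped over (angle between vial's own z axis and vertical above 0.8 rad).
It fails at once if the section is pushed well past the next hole (value of joint section above 0.075 m).
It fails at once if the marker or the timer is disturbed (distance of any of marker, timer from where it was at the start of the episode above 0.02 m).
It also fails if it takes over 48 s, if anything falls off the work surface, if the arm or the gripper's body presses on something with over 40 N, if the wrist force passes 120 N, or if a joint passes its speed limit or range.

### The arm

A 6-joint arm with a two-finger parallel gripper is mounted at the origin on a cart in front of the work surface, level with it; the furniture and walls round the work are solid. World frame = base frame: x ahead of the robot, y to its left, z up, the work surface at z = 0. Lengths are in m, angles in rad, forces in N, time in s.
With the tool pointing down it reaches from about 0.325 to 0.9 m from the base axis. Payload 3.5 kg.
Tool frame: the origin (TCP) lies on the centre line of the jaws, within the pads' length; the fingertips stand 22 mm ahead of it and the grasp point (between the pads) lies 3 mm ahead of it; z points along the fingers, x is the direction in which the jaws open and shut, and the axes are right-handed (so a half turn about z gives the same grasp; the last joint's range is limited). The gripper opens to 85 mm and grips with 20 to 120 N. Pads are 22 mm wide; open, the fingers measure 114 mm over their backs; the gripper's body (76 mm by 85 mm) begins 54 mm behind the grasp point. The pads swing forward as they close: fully open they stand 13 mm farther back than shut.
Start: joints at [1, 0.276, -0.026, 1.268, 0, 1.467], TCP at [0.282, 0.558, 0.226] pointing down, gripper open.
Joint ranges: [-3.12, 3.12], [-0.85, 1.88], [-1.08, 1.24], [-1.95, 2.15], [-1.57, 1.53], [-3.14, 3.14]. Speed limits (rad/s): [2.57, 2.57, 3.14, 3.14, 3.14, 3.14].

### API

Orientations are given as a 3x3 rotation matrix whose columns are the frame's x, y, z axes.
In Python, from cell import env, effector, planner, viewer gives the robot as it stands. Calls block until the motion is done:
- env.goto(position, orientation): joint-space move of the TCP to a pose.
- env.movel(position, attitude=None, feed=0.15, f_stop=None): straight line of the TCP; attitude=None keeps the orientation; feed is the mean speed in m/s. With f_stop (N) it stops when the force on the tool has changed by that much, and returns True; else False.
- env.movej(angles): joint-space move.
- effector.gripper_to(opening): opening from 0.0 (shut) to 1.0 (fully open); the grip force is fixed at half the most; returns when the fingers have stopped.
- env.hold(seconds).
- planner.solve_ik(position, orientation): joint angles nearest the present ones, or None.
- env.sense(): the state.
- viewer.capture(name): name is "side" or "top"; returns a dict with "pixels" (384x512x3 uint8, red, green, blue), "camera_matrix" (3x3 intrinsics, pixels), "origin" and "orientation" of the camera in the world. Camera axes: x right, y up, looking along -z (the intrinsics and any distortion apply to the point x, -y, -z); pixel columns grow to the right and rows downward; lengths in m; the calibration is good to about 2 mm. A picture is of the moment at which its call begins. There is no depth.
A pose or a line that the arm cannot do raises env.Unreachable and nothing moves.
- env.hand_in(): hands the job in, once; it reports no verdict.
The state is a dict: "time_s": time; "joints": joint angles; "qd": joint speeds; "effort": joint torques, N m; "ee_pos": TCP position; "tcp_rot": TCP orientation; "wrist_force": force on the tool from outside, world axes, zero at the start; "ft_torque": the same for the moment, N m; "width": opening from 0.0 (shut) to 1.0 (fully open).
Only numpy, scipy, OpenCV 4.12 (cv2) and the standard library are available. Lean on these libraries where they do the work, as an engineer would, in place of code of your own. Each camera call takes 0.05 s, during which the arm holds its last target. There are 200 camera calls.

## Working session

There is one attempt and no reset: what is moved stays moved. The work goes in short steps, each a Python script; the robot and the scene stay as the last script left them, time stands still between calls to the robot, and variables do not carry over. Pictures are saved under pics/ and viewed, about 8 in all and at most 12, crops included, and the job is handed in when it is done.

```bash
mkdir -p pics; ls
python3 - <<'E'
from cell import env,effector,planner,viewer
import cv2,pickle
for n in("side","top"):
    c=viewer.capture(n); pickle.dump(c,open(f"pics/{n}0.pkl","wb"))
    cv2.imwrite(f"pics/{n}0.png",cv2.resize(c["pixels"][:,:,::-1],(768,576),interpolation=cv2.INTER_CUBIC))
    print(n,c["camera_matrix"],c["origin"],c["orientation"],c.keys())
print(env.sense())
E
```

```text
pics
side [[468.29736754   0.         258.75371033]
 [  0.         468.29736754 197.97702207]
 [  0.           0.           1.        ]] [-0.36101013  0.64809857  0.5723761 ] [[-0.44022193  0.40620728 -0.80074983]
 [-0.89772298 -0.21626975  0.38382398]
 [-0.01726587  0.88781926  0.4598683 ]] dict_keys(['pixels', 'camera_matrix', 'origin', 'orientation'])
top [[443.8568181    0.         256.29431227]
 [  0.         443.8568181  195.01421969]
 [  0.           0.           1.        ]] [0.310872   0.22161467 1.11833033] [[-0.01328695  0.98002058 -0.19845183]
 [-0.99985027 -0.01522224 -0.00822948]
 [-0.01108594  0.19831277  0.98007609]] dict_keys(['pixels', 'camera_matrix', 'origin', 'orientation'])
{'time_s': 0.1, 'joints': array([ 9.99595106e-01,  2.77091542e-01, -2.77688551e-02,  1.26802350e+00,
        1.58664687e-05,  1.46739422e+00]), 'qd': array([ 7.67457000e-04, -2.57038940e-03,  3.41366813e-03,  7.37170534e-04,
        5.43114703e-05,  1.52051283e-03]), 'effort': array([ 5.67795469e-04, -4.46708035e+01,  2.96128571e+01,  8.46679963e-03,
       -7.67744336e-05,  1.16698885e-05]), 'ee_pos': array([0.28143138, 0.55722443, 0.22463823]), 'tcp_rot': array([[ 4.50921779e-01,  8.92562740e-01, -1.14197684e-03],
       [ 8.92561059e-01, -4.50923166e-01, -1.74759325e-03],
       [-2.07478043e-03, -2.31256198e-04, -9.99997821e-01]]), 'wrist_force': array([-0.60265121,  0.02374321, -0.66597038]), 'ft_torque': array([-0.05714534,  0.00905883,  0.03159854]), 'width': 1.0032638912699718}
```

View pics/top0.png

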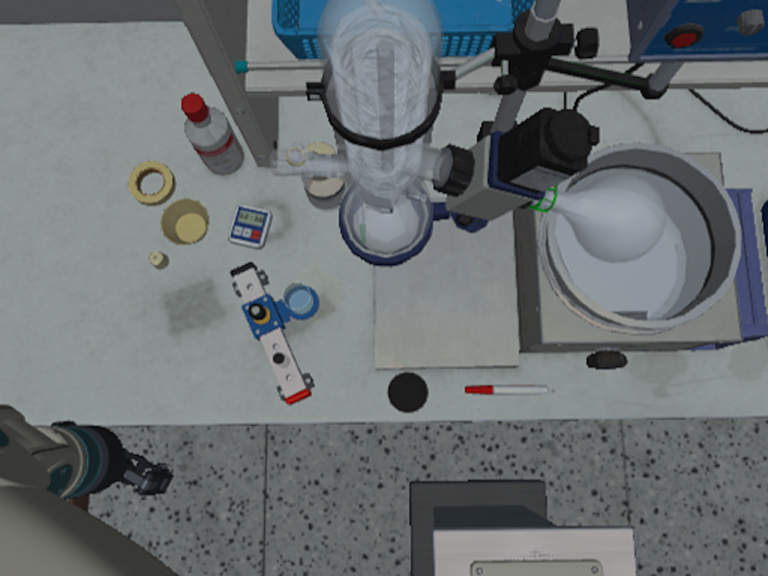

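View pics/side0.png

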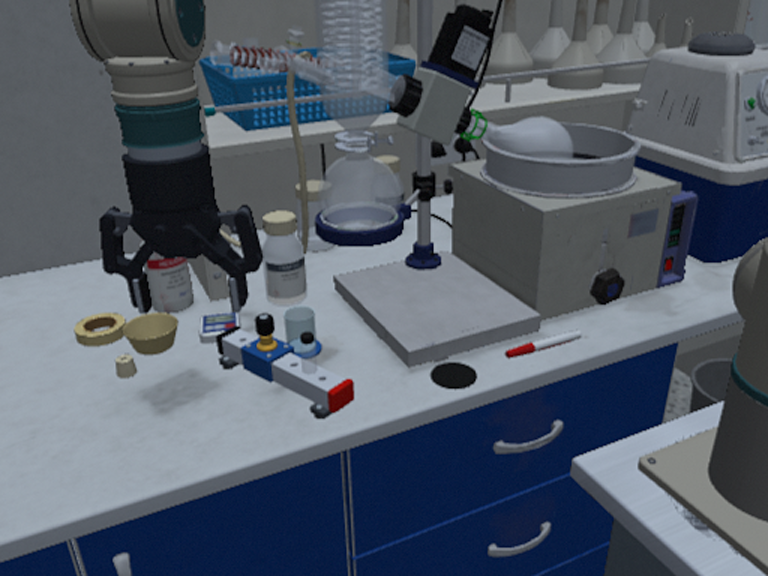

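The top picture (768 px wide) shows the rail from its black end (245,270) to its red end (295,395), the knob at (258,311), the vial cap at (279,358) and the coaster at (408,392). The side picture shows the knob at (265,325), the vial at (307,340) and the coaster at (454,375). I'll enlarge both for accurate pixel positions.

```bash
cat > h.py <<'E'
import numpy as np,pickle,cv2
def ray(c,u,v):
    K=np.array(c["camera_matrix"]);d=np.linalg.solve(K,[u,v,1]);d=np.array([d[0],-d[1],-d[2]])
    return np.array(c["origin"]),np.array(c["orientation"])@d
def at_z(c,u,v,z):
    o,d=ray(c,u,v);return o+d*(z-o[2])/d[2]
def proj(c,p):
    q=np.array(c["orientation"]).T@(np.array(p)-c["origin"]);q=np.array(c["camera_matrix"])@[q[0],-q[1],-q[2]];return q[:2]/q[2]
def crop(c,x0,y0,w,h,s,name):
    im=cv2.resize(c["pixels"][y0:y0+h,x0:x0+w,::-1],None,fx=s,fy=s,interpolation=cv2.INTER_CUBIC)
    for k in range(0,w,10): cv2.putText(im,str(x0+k),(k*s,10),0,.35,(0,0,255)) ; cv2.line(im,(k*s,12),(k*s,18),(0,0,255))
    for k in range(0,h,10): cv2.putText(im,str(y0+k),(0,k*s+4),0,.35,(0,0,255))
    cv2.imwrite(name,im)
E
python3 - <<'E'
from h import *
t=pickle.load(open("pics/top0.pkl","rb"));s=pickle.load(open("pics/side0.pkl","rb"))
crop(t,145,170,150,110,5,"pics/tc.png");crop(s,140,200,190,80,4,"pics/sc.png")
E
```

```text
(no output)
```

View pics/tc.png

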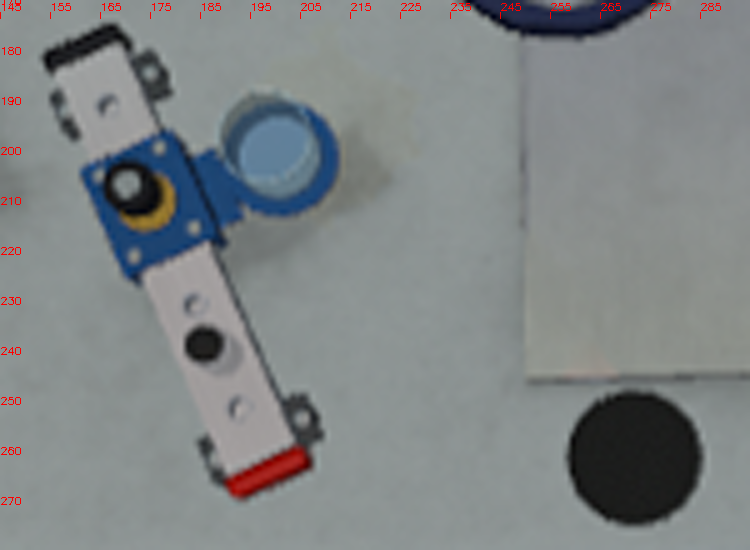

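View pics/sc.png

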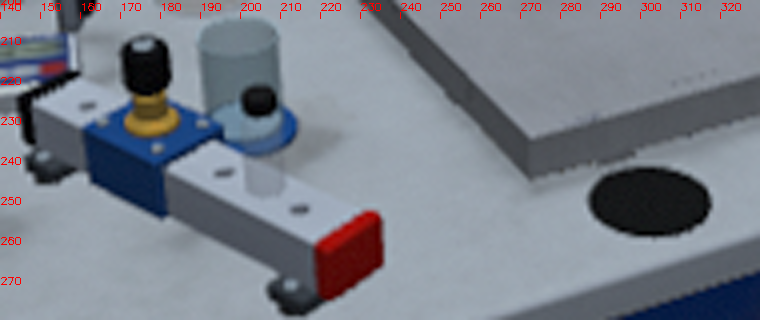

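The top crop gives, in native pixels: holes at (166.8,191.2), (184.2,230.8) and (193.2,251.6), vial cap (185.6,238.8), knob top (170.6,206.6) and coaster (272,261.4). The side crop gives holes at (162,226.2), (196.2,243) and (215,252.2), cap top (205,222.7), knob middle (176.7,216.7) and coaster (302.5,250.2).

Run:
```python
from h import *
np.set_printoptions(precision=4,suppress=True)
t=pickle.load(open("pics/top0.pkl","rb"));s=pickle.load(open("pics/side0.pkl","rb"))
for n,a,b,z,zb in [("h-82",(166.8,191.2),(162,226.2),.042,.042),("h27",(184.2,230.8),(196.2,243),.042,.042),("h82",(193.2,251.6),(215,252.2),.042,.042),("cap",(185.6,238.8),(205,222.7),.099,.099),("knob",(170.6,206.6),(176.7,216.7),.099,.086),("coaster",(272,261.4),(302.5,250.2),.003,.003)]:
    print(n,at_z(t,*a,z),at_z(s,*b,zb))
P=[at_z(t,*a,.042) for a in [(166.8,191.2),(184.2,230.8),(193.2,251.6)]]
d=P[2]-P[0];print(np.linalg.norm(d),np.degrees(np.arctan2(d[1],d[0])),np.linalg.norm(P[1]-P[0]))
P=[at_z(s,*a,.042) for a in [(162,226.2),(196.2,243),(215,252.2)]]
d=P[2]-P[0];print(np.linalg.norm(d),np.degrees(np.arctan2(d[1],d[0])),np.linalg.norm(P[1]-P[0]))
```

```text
h-82 [0.5419 0.4528 0.042 ] [0.5412 0.4553 0.042 ]
h27 [0.4425 0.4077 0.042 ] [0.4405 0.4106 0.042 ]
h82 [0.3917 0.3849 0.042 ] [0.3904 0.3882 0.042 ]
cap [0.417  0.3942 0.099 ] [0.4172 0.3955 0.099 ]
knob [0.4928 0.4307 0.099 ] [0.4902 0.4329 0.086 ]
coaster [0.3676 0.1942 0.003 ] [0.3646 0.1975 0.003 ]
0.1648507341488188 -155.67083025894075 0.10921100835888323
0.1650714702633556 -156.02104817405424 0.1101481700499137
```

```bash
cat >> h.py <<'E'
th=np.radians(-155.85);U=np.array([np.cos(th),np.sin(th),0]);V=np.array([-U[1],U[0],0])
H27=np.array([.4417,.4092,0]);KNOB=H27-.055*U;VIAL=np.array([.417,.3955,0]);COA=np.array([.366,.196,0])
def R(x): z=np.array([0,0,-1.]);return np.column_stack([x,np.cross(z,x),z])
def up(p,z): return np.array([p[0],p[1],z])
E
python3 - <<'E'
from h import *
from cell import env,effector,planner,viewer
np.set_printoptions(precision=3,suppress=True)
for n,p,x in (("v",up(VIAL,.08),V),("v-",up(VIAL,.08),-V),("c",up(COA,.04),V),("c-",up(COA,.04),-V),("k",up(KNOB,.09),U),("k-",up(KNOB,.09),-U),("h",up(H27,.1),-U)): print(n,planner.solve_ik(p,R(x)))
s=-V if planner.solve_ik(up(VIAL,.08),R(-V))is not None else V
env.goto(up(VIAL,.18),R(s)); print(env.sense()["ee_pos"],env.sense()["joints"],env.sense()["time_s"],VIAL)
c=viewer.capture("side");crop(c,110,140,190,150,4,"pics/a1.png")
E
```

```text
v [ 0.646  0.304 -0.317  0.949  0.    -2.917]
v- [ 0.646  0.304 -0.317  0.949  0.     0.225]
c [ 0.336  0.097 -0.688  0.786  0.     3.056]
c- [ 0.336  0.097 -0.688  0.786  0.    -0.086]
k [ 0.622  0.421 -0.122  1.028  0.    -1.371]
k- [ 0.622  0.421 -0.122  1.028  0.     1.771]
h [ 0.64   0.328 -0.236  1.007  0.     1.789]
[0.417 0.396 0.18 ] [ 0.647  0.216 -0.203  1.152  0.     0.226] 1.2417 [0.417 0.396 0.   ]
```

View pics/a1.png

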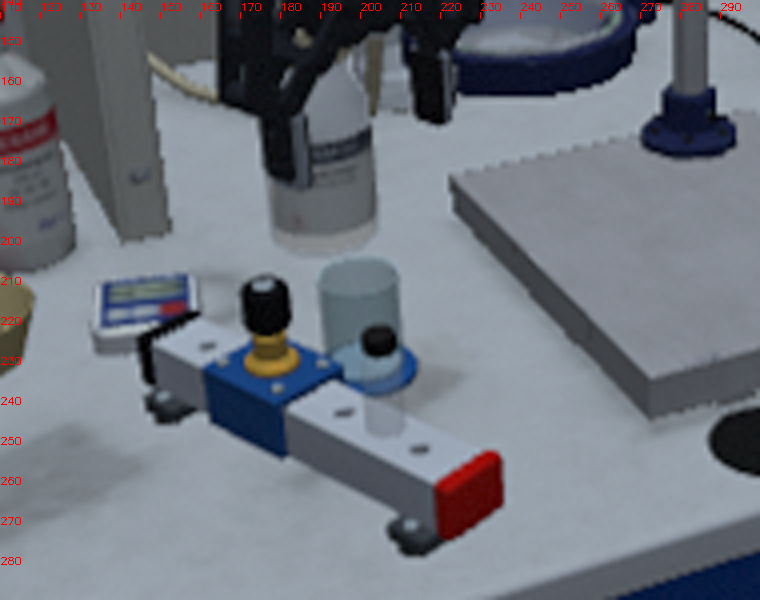

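The open gripper stands above the vial, with fingertips at about (185,186) and (217,169) and the vial cap at (204,225), so the alignment looks right. Next I descend and grip.

Run:
```python
from h import *
from cell import env,effector,planner,viewer
np.set_printoptions(precision=4,suppress=True)
def st(n): s=env.sense();print(n,s["time_s"],s["ee_pos"],s["wrist_force"],s["width"])
print(env.movel(up(VIAL,.082),feed=.12,f_stop=8));st("down")
effector.gripper_to(0.0);st("grip")
env.movel(up(VIAL,.15),feed=.12);st("lift")
c=viewer.capture("side");crop(c,110,140,190,150,4,"pics/a2.png")
```

```text
False
down 2.2583 [0.4176 0.3961 0.0828] [-0.5654  0.2387  0.1607] 1.0012647198587665
grip 2.9167 [0.4174 0.3957 0.0825] [-0.037  -0.4424  2.0567] 0.17275209232155883
lift 3.6333 [0.4165 0.3951 0.1493] [-0.0532 -0.3881  0.0284] 0.17311604509238457
```

View pics/a2.png

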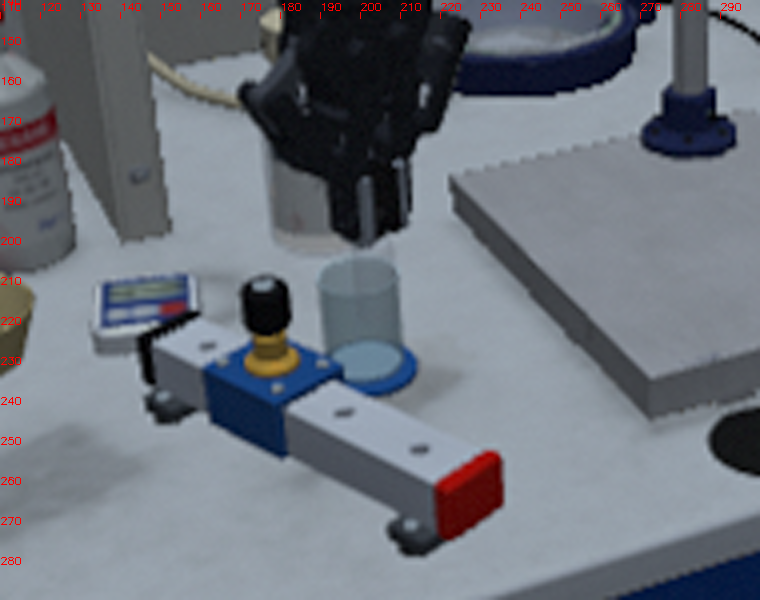

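The vial is off the rail and between the fingers: its translucent bottom shows at (203,203) and the rail is clear. Next I place it on the coaster.

Run:
```python
from h import *
from cell import env,effector,planner,viewer
np.set_printoptions(precision=4,suppress=True)
def st(n): s=env.sense();print(n,s["time_s"],s["ee_pos"],s["wrist_force"],s["width"])
env.movel(up(COA,.15),feed=.15);st("over")
env.movel(up(COA,.06),feed=.1);st("low")
print(env.movel(up(COA,.0415),feed=.02,f_stop=2.5));st("touch")
effector.gripper_to(0.5);st("open")
z=env.sense()["ee_pos"][2]
env.movel(up(COA,.16),feed=.1);st("up")
c=viewer.capture("side");crop(c,240,180,150,110,5,"pics/a3.png")
t=viewer.capture("top");pickle.dump(t,open("pics/t3.pkl","wb"))
```

```text
over 5.2083 [0.3664 0.1965 0.1501] [ 0.9757  0.2    -0.7724] 0.17465209742719062
low 6.2583 [0.3666 0.1963 0.0605] [ 0.1982  0.177  -0.507 ] 0.1723475104410888
True
touch 7.0333 [0.3658 0.1959 0.0434] [0.1763 0.5715 4.5579] 0.1715411913898627
open 7.4167 [0.3645 0.1955 0.0427] [-0.4363  0.0882  1.1943] 0.49930761925043815
up 8.7417 [0.3654 0.1958 0.1593] [ 0.604  -0.1297 -0.2549] 0.49514795564654523
```

View pics/a3.png

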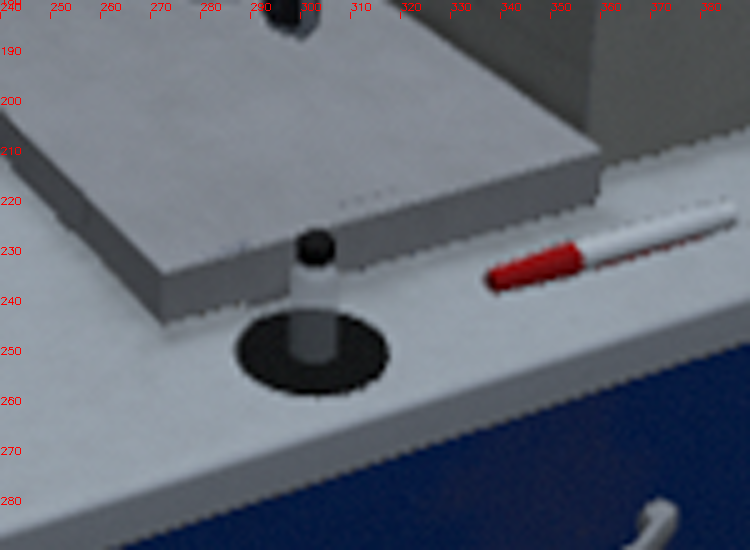

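The vial stands upright with its base at about (303,251), centred on the coaster (238–388 crop px), and the marker is untouched. Next is the knob.

Run:
```python
from h import *
from cell import env,effector,planner,viewer
np.set_printoptions(precision=4,suppress=True)
def st(n): s=env.sense();print(n,s["time_s"],s["ee_pos"],s["wrist_force"],s["width"])
effector.gripper_to(1.0)
env.goto(up(KNOB,.18),R(-U));st("over")
print(env.movel(up(KNOB,.09),feed=.1,f_stop=8));st("down")
effector.gripper_to(0.0);env.hold(.3);st("grip")
c=viewer.capture("side");crop(c,110,140,190,150,4,"pics/a4.png")
```

```text
over 10.9667 [0.4917 0.4313 0.1799] [-0.207  -0.6576 -0.7985] 1.0005937111668464
False
down 12.0167 [0.4925 0.4321 0.0908] [-0.9249 -0.5327  0.552 ] 0.9991783758173676
grip 12.9917 [0.4928 0.4322 0.0913] [ 0.3555 -0.3273  4.481 ] 0.21777131603607333
```

View pics/a4.png

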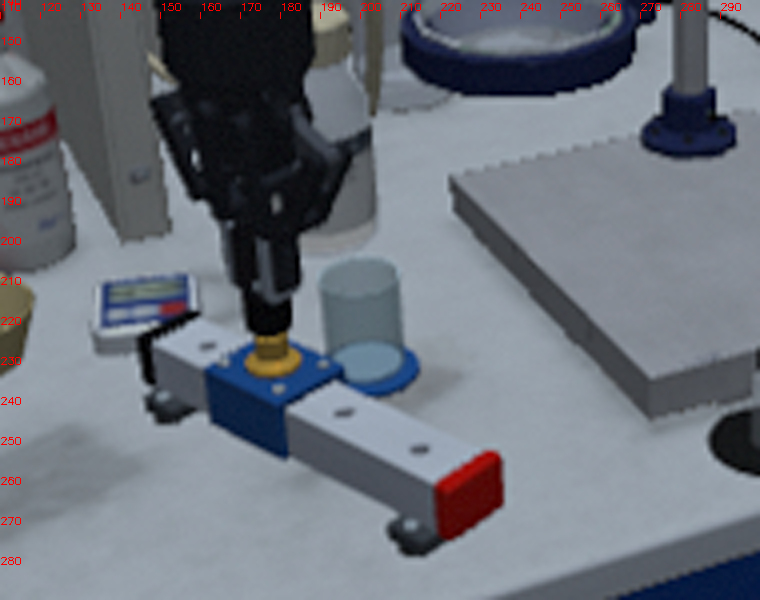

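The fingers hold the upper part of the knob, with tips at about (177,214) and the brass collar at (177,226) still home. I'll lift 12 mm and check whether the collar follows.

Run:
```python
from h import *
from cell import env,effector,planner,viewer
np.set_printoptions(precision=4,suppress=True)
def st(n): s=env.sense();print(n,s["time_s"],s["ee_pos"],s["wrist_force"],s["width"])
p=env.sense()["ee_pos"];np.save("grip.npy",p)
print(proj(viewer.capture("side"),p-[0,0,.022]))
env.movel(up(p,p[2]+.012),feed=.03);env.hold(.4);st("lift")
c=viewer.capture("side");crop(c,110,140,190,150,4,"pics/a5.png")
```

```text
[177.4143 222.9072]
lift 14.0833 [0.4927 0.4321 0.1032] [ 0.5457  1.083  -0.2775] 0.0029010499434132344
```

View pics/a5.png

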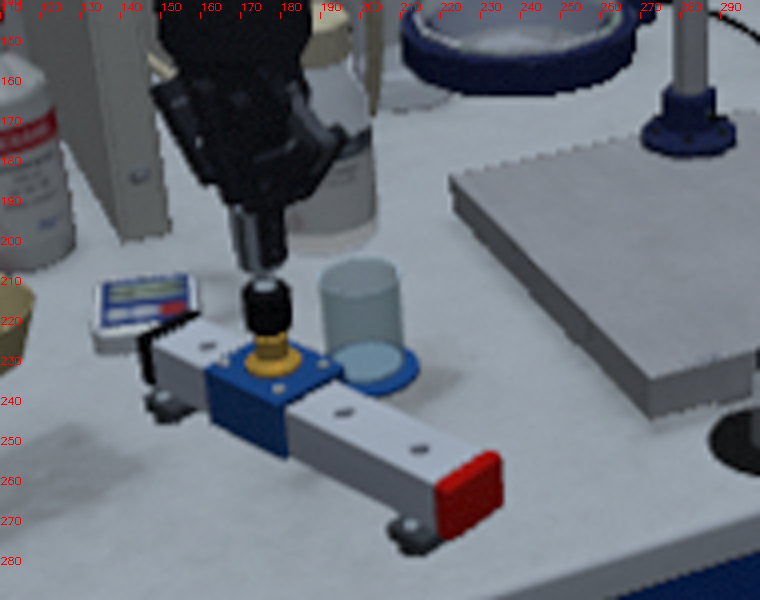

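The lift failed: the fingers slipped off and shut (tips (175,207)), and the knob stayed home with its top at (176,209). The tips look about 10 mm higher than nominal. I'll regrip about 10 mm lower, with force guarding.

Run:
```python
from h import *
from cell import env,effector,planner,viewer
np.set_printoptions(precision=4,suppress=True)
def st(n): s=env.sense();print(n,s["time_s"],s["ee_pos"],s["wrist_force"],s["width"])
c=viewer.capture("side");e=env.sense()["ee_pos"]
print("tip pred",proj(c,e-[0,0,.022]),"tcp",proj(c,e),"knobtop",proj(c,up(KNOB,.099)))
env.movel(up(KNOB,.125),feed=.1)
effector.gripper_to(1.0)
print(env.movel(up(KNOB,.080),feed=.06,f_stop=6));st("down")
effector.gripper_to(0.0);env.hold(.3);st("grip")
c=viewer.capture("side");crop(c,140,180,75,60,8,"pics/a6.png")
```

```text
tip pred [176.8773 218.0374] tcp [175.8529 208.932 ] knobtop [176.3838 210.8398]
False
down 16.2333 [0.4922 0.4319 0.0803] [-0.5658  0.6332  0.6821] 0.9984106541060792
grip 17.1333 [0.4927 0.4321 0.0807] [1.7054 1.0993 2.6956] 0.26889713662171394
```

View pics/a6.png

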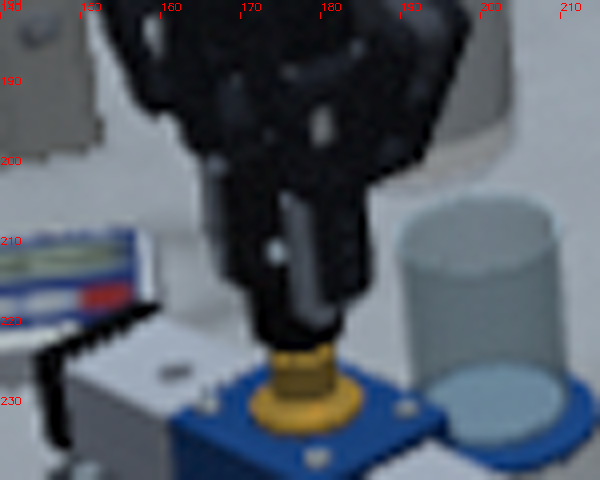

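The fingers now reach the lower part of the knob, with tips at about (179,220) and the knob's underside at (176,223). The width of 0.269 against 0.218 before means they are on the full diameter. I'll lift again, watching width and force.

Run:
```python
from h import *
from cell import env,effector,planner,viewer
np.set_printoptions(precision=4,suppress=True)
def st(n): s=env.sense();print(n,s["time_s"],s["ee_pos"],s["wrist_force"],s["width"])
p=env.sense()["ee_pos"];np.save("grip.npy",p)
env.movel(up(p,p[2]+.0125),feed=.03);env.hold(.3);st("lift")
c=viewer.capture("side");crop(c,140,180,75,60,8,"pics/a7.png")
```

```text
lift 18.075 [0.4912 0.4314 0.0923] [-2.0857 -0.0461 -5.81  ] 0.269321710245557
```

View pics/a7.png

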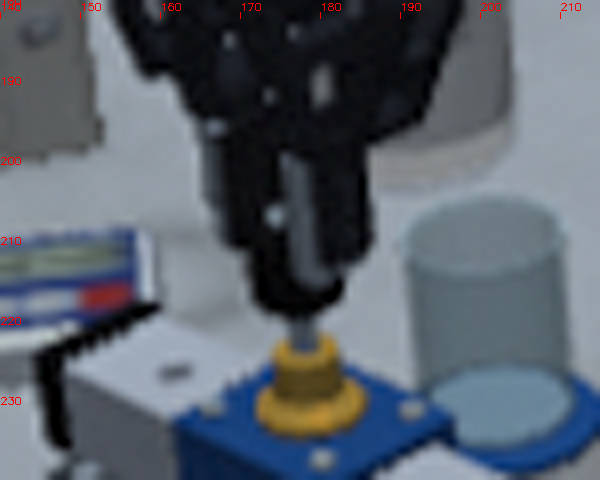

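The pull worked: the knob is raised with the steel shaft visible at (176,221), and the spring pulls with 5.8 N, which fits a lift of about 12 mm. Next I slide 55 mm and lower.

Run:
```python
from h import *
from cell import env,effector,planner,viewer
np.set_printoptions(precision=4,suppress=True)
def st(n):
    s=env.sense();print(n,s["time_s"],s["ee_pos"],s["wrist_force"],s["width"],"along",(s["ee_pos"]-p)@U)
p=np.load("grip.npy");z=p[2]+.0125
T=p+.055*U
env.movel(up(T,z),feed=.04);env.hold(.3);st("slid")
# take out the steady servo offset along/across the rail
e=T-env.sense()["ee_pos"];e[2]=0
env.movel(up(T+e,z),feed=.02);env.hold(.2);st("trim")
print(env.movel(up(T+e,p[2]),feed=.02,f_stop=7));env.hold(.3);st("low")
c=viewer.capture("side");crop(c,140,180,95,75,8,"pics/a8.png")
c=viewer.capture("top");pickle.dump(c,open("pics/t8.pkl","wb"))
```

```text
slid 19.95 [0.4423 0.4094 0.0929] [-0.4952  0.4848 -6.6256] 0.2650522662879934 along 0.05528421234362317
trim 20.4 [0.4423 0.4095 0.0929] [-1.0627 -0.8044 -5.8759] 0.26497706076402533 along 0.05524535477086622
False
low 21.475 [0.4431 0.4099 0.0808] [ 0.6287 -0.4072 -3.8327] 0.2629859228822715 along 0.05436406689433071
```

View pics/a8.png

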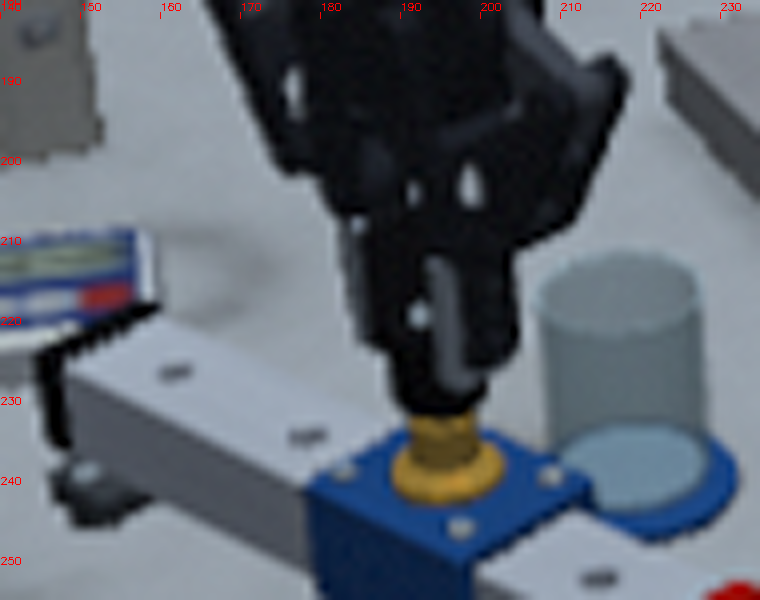

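The knob sits down on the collar at (195,232), and the sleeve is centred between holes. The tool still carries about -3.8 N, so the pin may be a fraction of a millimetre up. I'll press down gently to seat it.

Run:
```python
from h import *
from cell import env,effector,planner,viewer
np.set_printoptions(precision=4,suppress=True)
p=np.load("grip.npy")
def st(n):
    s=env.sense();print(n,s["time_s"],s["ee_pos"],s["wrist_force"],s["width"],"along",(s["ee_pos"]-p)@U)
e=env.sense()["ee_pos"]
print(env.movel(up(e,p[2]-.003),feed=.01,f_stop=7));env.hold(.6);st("press")
env.hold(.5);st("rest")
c=viewer.capture("side");a=c["pixels"]
cv2.imwrite("pics/a9.png",cv2.resize(a[170:290,130:360,::-1],None,fx=3.4,fy=3.4,interpolation=cv2.INTER_CUBIC))
```

```text
True
press 22.3917 [0.4434 0.41   0.0806] [-0.4096  0.498   6.0198] 0.2664937160046263 along 0.05404518826066373
rest 22.8917 [0.4434 0.41   0.0806] [0.5476 0.5478 6.0954] 0.2676566255064145 along 0.05406397016546714
```

```bash
python3 -c "
from cell import env
env.hand_in();print(env.sense()['time_s'])"
```

```text
the job is handed in; nothing more can be done
the job is handed in; nothing more can be done
```

The job is done and handed in at about 23 s on the robot's clock; the hand-in gives no verdict. I lifted the vial off the rail, stood it on the coaster and released it. I then pulled the knob, slid the section one hole towards the red end, lowered the pin into that hole, and kept the grip on the knob.

**What the last checks showed:**
- **Section:** the tool travelled 54.1 mm along the rail, against 55 mm to the next hole. The pin has about 1 mm of play each way.
- **Pin:** the tool height was 80.6 mm, against 80.7 mm when I gripped the knob in the first hole. Pressing down changed the force from -3.8 N to +6 N with 0.2 mm of movement. That is a hard stop, so I take the pin to be home.
- **Grip:** the opening stayed at about 0.267, the same as when I gripped the knob (0.269).
- **Vial:** it was upright and centred on the coaster, and the marker undisturbed, in the picture taken after I released it. I did not look at either again after moving the section.

**What failed or disagreed:**
- **First grip slipped:** I gripped the knob too high and the fingers slid off without moving the pin. The fingertips appeared about 10 mm higher in the picture than the stated geometry. Regripping 10 mm lower held.
- **No final picture:** the last one was refused because I had reached the 12-picture limit. The final state therefore rests on position, force and opening readings, plus the picture taken just after lowering the pin.

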